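# Bring the length stop back to its set mark

## Task

The rod cut-off jig is being readied for the next pin: with a fingertip press down the ribbed brake pad in the middle of the length-stop slide and, keeping it pressed, push the slide along its rail until it butts against the stop dog that marks the length; then let the pad come up so that the brake holds the slide there, and take the hand away. Never force the slide along with its brake on, do not shove the stop dog off its setting, and leave the clamped rod and everything lying about where it is.

Things in the scene. Friction and masses are not known exactly. Their poses are not given: they have to be found in the camera images.
- jig: Fixed rod cut-off jig: green base 130 x 440 x 12 mm with an aluminium T-slot rail (centre line x = -25 mm, y = -215 to 95, top 40 mm above the table) and at its +y end a steel V-block on x = +30 mm, y = 102 to 218, with saw-guide posts 75 mm high and a screw clamp 90 mm high. Origin: centre of the underside, on the table. y axis: along the rail, from the open end to the saw guide; z up.
- slide (a joint): Length-stop slide: grey saddle 76 mm long, 46 mm wide on the rail; moves only along the jig's y. 0 = open end (its middle at jig y = -165 mm), grows in m towards dog and saw. Square shoulders 13 mm long at both ends, tops 64 mm above the table; pad in the 50 mm hollow between them, open at the flanks. Pad up: brake grips, it takes over 30 N to drag it (not allowed). Pad down: runs with about 2 N.
- pad (a joint): Ribbed dark steel brake pad, 28 mm wide x 46 mm long, in the hollow in the slide's middle. 0 = up, brake on; grows in m as it is pressed, bottoms at 0.006. It starts to give at about 5 N, takes 8 N to bottom, and springs back. The brake is free from 1 mm down; press it to 3 mm or more before pushing.
- pad_top (a point): Centre of the pad's top face, 56 mm above the table when up (8 mm below the shoulders' tops), 50 mm when fully pressed. It travels with the slide. Axes as the jig's.
- slide_face (a point): Centre of the slide's front end face (+y end), which meets the dog: 38 mm along +y from the pad's centre, 52 mm above the table. From this end a flat steel blade reaches sideways to jig x = +46 mm, 30 to 58 mm above the table. Axes as the jig's.
- stop_face (a point): Centre of the dog's face towards the slide (its -y face), 52 mm above the table. The stop dog is a plain steel block 44 mm wide, 22 mm long, top 62 mm above the table, with a round thumb screw on it (20 mm across, top 77 mm), clamped on the same rail between slide and saw guide. The slide is home when slide_face meets it. Axes as the jig's.
- stop_dog (a joint): Position of the stop dog along the rail in m (jig's +y; at 0 its face is at jig y = -41 mm). Only finger-tight: more than about 35 N shifts it, and it must not be shifted.
- stock: Steel rod 10 mm thick, 150 mm long, lying loose in the V-block under the clamp bridge; origin at its centre, y along it. Leave alone.
- oiler: Small white oil bottle, 32 mm across, 75 mm high, origin under its base. Leave alone.
- tin: Low dark tin, 56 mm across, 34 mm high, origin under its base. Leave alone.
- punch: Steel pin punch lying down, 12 mm thick, 115 mm long; origin on its axis, 35 mm from the blunt end, y towards the point. Leave alone.
- bolt: Hexagon bolt standing on its head with a nut on it, 53 mm high, 19 mm across; origin under its head. Leave alone.
- file: Flat file with a wooden handle, lying, 300 mm long, x along it, origin 10 mm to the handle's side of its middle, underneath. Leave alone.
- hammer: Hammer lying on the left, about 0.3 m long, handle to its -x. Leave alone.

How it is judged:
On the way, in this order (a step that is already met when the one before it is completed fails the run):
1. the brake pad is pressed down while the slide is still away from the dog (value of joint pad above 0.001 m and y of slide_face in the frame of stop_face below -0.02 m), for 0.1 s.
2. the slide reaches the dog with the pad still pressed (value of joint pad above 0.001 m and y of slide_face in the frame of stop_face above -0.002 m), for 0.1 s.
At the end, for the whole second after the job is handed in: The slide's front face is against the stop dog (gap under 2 mm), the brake pad is up (within 1 mm), the slide is at rest, and the dog is within 2 mm of its setting (y of slide_face in the frame of stop_face between -0.002 and 0.002 m and value of joint pad below 0.001 m and velocity of joint slide between -0.005 and 0.005 m/s and distance of stop_face from where it was at the start of the episode below 0.002 m); the robot touches nothing.
It fails at once if the slide is forced along with its brake on (moving over 15 mm/s with the pad less than 0.3 mm down) (value of joint pad below 0.0003 m and (velocity of joint slide above 0.015 m/s or velocity of joint slide below -0.015 m/s)).
It fails at once if the stop dog is shoved more than 2 mm off its setting (distance of stop_face from where it was at the start of the episode above 0.002 m).
It fails at once if the clamped rod is moved more than 10 mm (distance of stock from where it was at the start of the episode above 0.01 m).
It fails at once if a thing lying about is pushed or lifted more than 20 mm from its place (distance of any of oiler, tin, punch, bolt, file, hammer from where it was at the start of the episode above 0.02 m).
It also fails if it takes over 38 s, if anything falls off the work surface, if the arm or the gripper's body presses on something with over 40 N, if the wrist force passes 120 N, or if a joint passes its speed limit or range.

## Robot

A 6-joint arm with a two-finger parallel gripper is mounted at the origin on the work surface. World frame = base frame: x ahead of the robot, y to its left, z up, the work surface at z = 0. Lengths are in m, angles in rad, forces in N, time in s.
With the tool pointing down it reaches from about 0.25 to 0.775 m from the base axis. Payload 4 kg.
Tool frame: the origin (TCP) lies midway between the tips of the shut fingers; the grasp point (between the pads) lies pinch_z behind it (pinch_z is the distance from the TCP to the grasp point, in m); y points along the fingers, z is the direction in which the jaws open and shut, and the axes are right-handed (so a half turn about y gives the same grasp; the last joint's range is limited). The gripper opens to 94 mm and grips with 3 to 60 N. Pads are 16 mm wide; open, the fingers measure 119 mm over their backs; the gripper's body (75 mm by 177 mm) begins 78 mm behind the grasp point.
Start: joints at [-1.434, 0.087, 1.371, -0, 1.684, -0.103], TCP at [0.131, -0.534, 0.206] pointing down, gripper open.
Joint ranges: [-3.1, 3.1], [-0.76, 2.03], [0.27, 2.55], [-1.08, 4.22], [0.17, 2.65], [-2.57, 2.57]. Speed limits (rad/s): [2.79, 2.79, 3.14, 3.14, 3.14, 3.14].

## Interface

Orientations are given as a unit quaternion [w, x, y, z].
In Python, from station import * gives the robot as it stands.
- The arm moves only by the shell command python3 -m handwheel 'ROWS'. ROWS is JSON, one flat list of numbers, 7 for each row, row after row: the shift along the tool's x, y, z in cm, then the turn, a rotation vector about the tool's x, y, z in rad, then the opening in per cent of the stroke, from 0 (shut) to 100 (fully open). A call has 1 to 10 rows; each row shifts and turns the commanded pose from where the row before left it, along the tool's axes as they then stand; what a row does not reach is not made up. A row lasts 1/10 s, in which the tool goes at most 50 mm and 8.59 degrees, less where a joint would pass 70% of its speed; a pose out of reach is approached as far as the arm can. A call with a gripper value outside its range is refused whole. The fingers move at their own pace and stop on an object; the grip force is fixed at half the most. Time passes only in rows, so rows that do not move let the fingers close. It gives the time, the measured TCP pose, the force and the opening at its end, in the units of the state.
- get_obs(): the state, without advancing time (a new reading comes with each control period).
- read_camera(name): name is "side" or "top"; returns (picture, depth): 384x512x3 uint8, blue, green, red; 384x512 float32, m along the optical axis (not along the pixel's ray), 0 where there is no reading.
- camera_params(name): a dict with "camera_matrix" (3x3 intrinsics, pixels), "T" (4x4, takes a point from camera to world coordinates). Camera axes: x right, y down, z forward; pixel columns grow to the right and rows downward; lengths in m; the calibration is good to about 2 mm. A picture is of the moment at which its call begins. camera_params takes no time and is no camera call.
- close_job(): hands the job in, once; it reports no verdict.
The state is a dict: "time_s": time; "qpos": joint angles; "dq": joint speeds; "joint_efforts": joint torques, N m; "tcp_pos": TCP position; "ee_rot": TCP orientation; "wrist_force": force on the tool from outside, world axes, zero at the start; "wrist_torque": the same for the moment, N m; "grip_width": finger opening in m.
Only numpy, scipy, OpenCV 4.12 (cv2) and the standard library are available. Lean on these libraries where they do the work, as an engineer would, in place of code of your own. Each camera call takes 0.05 s, during which the arm holds its last target.

## Working session

There is one attempt and no reset: what is moved stays moved. The work goes in short steps, Python scripts to look and compute and a shell command to move; the robot and the scene stay as the last step left them, time stands still between calls to the robot, and variables do not carry over. Pictures are saved under pics/ and viewed, and the job is handed in when it is done.

```bash
ls; mkdir -p pics; python3 - <<'E'
from station import *
import cv2,numpy as np
print(get_obs())
for n in("top","side"):
    im,d=read_camera(n); cv2.imwrite(f"pics/{n}0.png",im); np.save(f"pics/{n}0.npy",d)
    p=camera_params(n); print(n,np.round(p["camera_matrix"],1).tolist(),np.round(p["T"],4).tolist())
E
```

```text
pics
{'time_s': 0.0, 'qpos': array([-1.43409274e+00,  8.79233469e-02,  1.37226659e+00,  1.35816299e-05,
        1.68360373e+00, -1.03089518e-01]), 'dq': array([ 0.000544  , -0.00041501,  0.0008194 , -0.00038152, -0.00093714,
       -0.0008525 ]), 'joint_efforts': array([ 3.83038050e-04, -3.40171087e+01, -3.02426147e+01,  7.18881190e-02,
        3.29473964e-02, -1.71832617e-04]), 'tcp_pos': array([ 0.1305549 , -0.53370359,  0.20431523]), 'ee_rot': array([ 0.08456887, -0.08458548,  0.70280813, -0.70125183]), 'wrist_force': array([-0.0397253 ,  0.22946583, -0.2206692 ]), 'wrist_torque': array([-0.01112035, -0.00409503,  0.02840126]), 'grip_width': 0.09425052321121687}
top [[410.2, 0.0, 263.0], [0.0, 410.2, 192.5], [0.0, 0.0, 1.0]] [[0.0197, -0.9936, 0.1116, 0.3813], [-0.9998, -0.02, -0.0019, 0.0389], [0.0041, -0.1115, -0.9938, 1.3349], [0.0, 0.0, 0.0, 1.0]]
side [[475.2, 0.0, 261.9], [0.0, 475.2, 186.6], [0.0, 0.0, 1.0]] [[-0.7848, -0.4135, 0.4616, -0.1356], [-0.6197, 0.537, -0.5724, 0.8485], [-0.0112, -0.7353, -0.6776, 1.0418], [0.0, 0.0, 0.0, 1.0]]
```

View pics/top0.png

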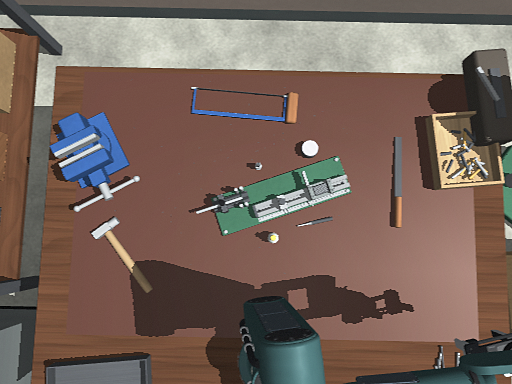

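View pics/side0.png

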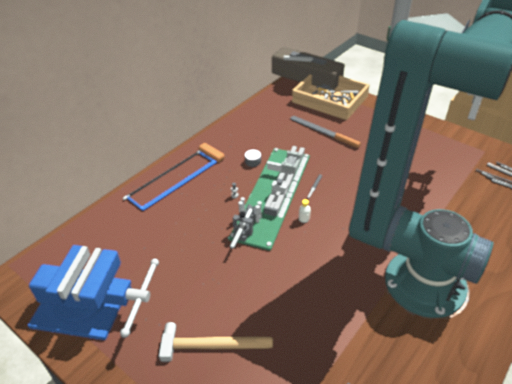

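```bash
python3 - <<'E'
import cv2,numpy as np
a=cv2.imread("pics/top0.png")[145:245,190:360]; cv2.imwrite("pics/topc.png",cv2.resize(a,None,fx=4.6,fy=4.6,interpolation=cv2.INTER_CUBIC))
a=cv2.imread("pics/side0.png")[140:255,220:330]; cv2.imwrite("pics/sidec.png",cv2.resize(a,None,fx=5,fy=5,interpolation=cv2.INTER_CUBIC))
E
```

```text
(no output)
```

View pics/topc.png

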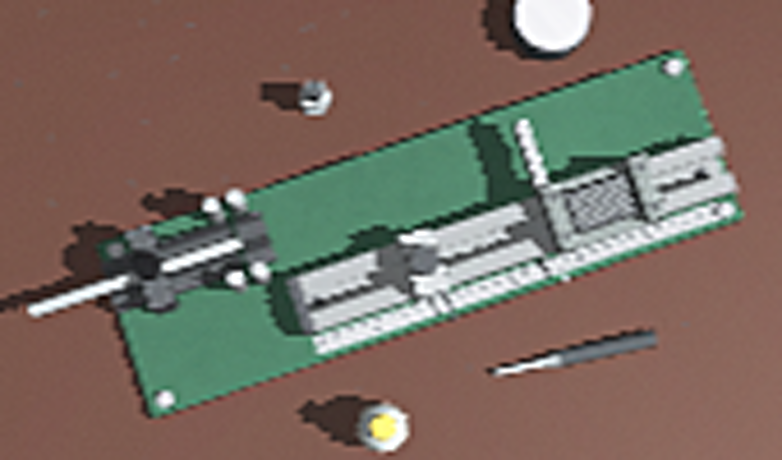

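View pics/sidec.png

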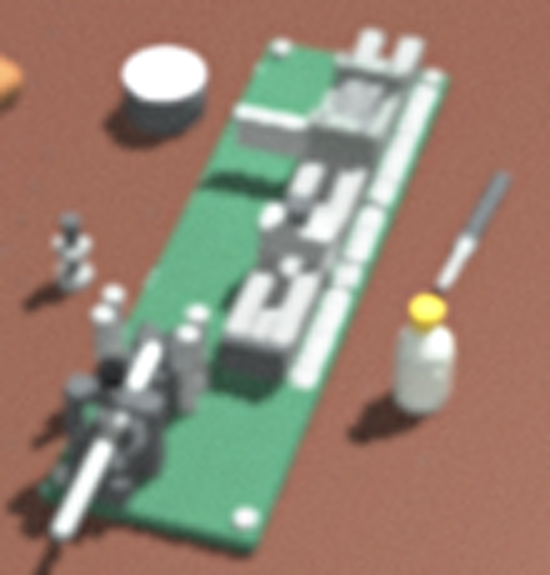

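```bash
cat > h.py <<'E'
import cv2,numpy as np
from station import camera_params
def ray(n,uv,z):
    p=camera_params(n);K=np.array(p["camera_matrix"]);T=np.array(p["T"])
    uv=np.atleast_2d(np.asarray(uv,float)); d=np.c_[uv,np.ones(len(uv))]@np.linalg.inv(K).T@T[:3,:3].T
    o=T[:3,3]; return o+d*((z-o[2])/d[:,2])[:,None]
def proj(n,P):
    p=camera_params(n);K=np.array(p["camera_matrix"]);T=np.array(p["T"])
    q=(np.atleast_2d(P)-T[:3,3])@T[:3,:3]@K.T; return q[:,:2]/q[:,2:]
E
python3 - <<'E'
from h import *
for n in("top","side"):
    im=cv2.imread(f"pics/{n}0.png"); hsv=cv2.cvtColor(im,cv2.COLOR_BGR2HSV)
    m=cv2.inRange(hsv,(50,80,30),(85,255,255))
    if n=="top": m[:150]=0;m[240:]=0;m[:,:195]=0;m[:,355:]=0
    else: m[:145]=0;m[252:]=0;m[:,:225]=0;m[:,312:]=0
    v,u=np.nonzero(m); w=ray(n,np.c_[u,v],0.012)[:,:2].astype(np.float32)
    r=cv2.minAreaRect(w); print(n,len(u),r); print(np.round(cv2.boxPoints(r),4).tolist())
d=np.load("pics/top0.npy")
T=np.array(camera_params("top")["T"])
for uv in [(320,188),(310,191),(331,184),(305,175),(281,200),(340,182),(258,205)]:
    print(uv,d[uv[1],uv[0]], np.round(T[:3,3]+ (ray("top",uv,0)-T[:3,3])[0]/ ((ray("top",uv,0)[0]-T[:3,3])@T[:3,2])*d[uv[1],uv[0]],4))
E
```

```text
top 2867 ((0.5231060981750488, -0.021301567554473877), (0.1291043907403946, 0.4379340410232544), 19.75988006591797)
[[0.38830000162124634, 0.16290000081062317], [0.5364000201225281, -0.2492000013589859], [0.6578999757766724, -0.20559999346733093], [0.5098000168800354, 0.20659999549388885]]
side 1509 ((0.5208243131637573, -0.01603516936302185), (0.12476037442684174, 0.439544141292572), 20.075275421142578)
[[0.38679999113082886, 0.16899999976158142], [0.5376999974250793, -0.24390000104904175], [0.6549000144004822, -0.20100000500679016], [0.5040000081062317, 0.2117999941110611]]
(320, 188) 1.2884004 [ 0.5425 -0.1421  0.0568]
(310, 191) 1.2818809 [ 0.5318 -0.1102  0.0621]
(331, 184) 1.2818193 [ 0.5548 -0.1753  0.0649]
(305, 175) 1.291465 [ 0.5826 -0.0945  0.0581]
(281, 200) 1.262163 [ 0.5002 -0.0192  0.0782]
(340, 182) 1.3271137 [ 0.5679 -0.2119  0.0208]
(258, 205) 1.2962459 [0.4863 0.0515 0.0422]
```

```bash
cat >> h.py <<'E'
PSI=np.radians(19.85); C=np.array([0.5228,-0.0203])
R=np.array([[np.cos(PSI),-np.sin(PSI)],[np.sin(PSI),np.cos(PSI)]])
def cloud(n,d):
    p=camera_params(n);K=np.array(p["camera_matrix"]);T=np.array(p["T"])
    v,u=np.nonzero(d>0); q=np.c_[u,v,np.ones(len(u))]@np.linalg.inv(K).T*d[v,u][:,None]
    return q@T[:3,:3].T+T[:3,3],u,v
E
python3 - <<'E'
from h import *
for n in("top","side"):
    P,u,v=cloud(n,np.load(f"pics/{n}0.npy"))
    J=(P[:,:2]-C)@R
    if n=="top":
      s=(abs(J[:,0])<.075)&(abs(J[:,1])<.23)&(P[:,2]>.05)&(P[:,2]<.069)&(J[:,1]<.05)
      o=np.argsort(J[s,1])
      for a,b,z in np.c_[J[s],P[s,2]][o][::1]: print(int(a*1000),int(b*1000),int(z*1000),end='; ')
    print()
    for y0 in range(-220,110,5):
        s=(abs(J[:,0]+.025)<.009)&(abs(J[:,1]-y0/1000)<.0025)&(P[:,2]<.12)
        if s.any(): print(y0,int(1000*np.median(P[s,2])),s.sum(),end=' | ')
    print()
    for z in(0.064,):
      s=(abs(P[:,2]-.063)<.004)&(abs(J[:,1]+.09)<.15)&(abs(J[:,0])<.07); print(n,s.sum(),J[s].min(0),J[s].max(0))
E
```

```text
-40 -160 63; -13 -160 62; -30 -160 66; -3 -160 64; -33 -159 62; -6 -159 63; -43 -159 63; -26 -159 62; -23 -159 67; -16 -158 65; -46 -158 61; -9 -158 63; -36 -158 64; -29 -157 64; -19 -157 66; -39 -156 67; -22 -156 64; -35 -156 59; -32 -156 64; -12 -156 67; -15 -156 63; -5 -155 66; -42 -155 67; -45 -155 65; -28 -154 63; -8 -154 65; -48 -154 63; -11 -154 63; -18 -154 68; -21 -153 65; -14 -152 65; -24 -152 64; -31 -152 68; -7 -152 62; -34 -152 63; -41 -152 68; -37 -152 60; -17 -152 63; -20 -151 61; -27 -151 65; -10 -150 65; -30 -150 63; -47 -150 68; -40 -150 65; -23 -150 63; -48 -149 50; -43 -149 62; -16 -149 61; -4 -149 68; -36 -149 60; -13 -149 68; -33 -148 67; -6 -148 67; -4 -148 52; -39 -148 59; -29 -148 61; -26 -148 67; -44 -148 50; -22 -147 59; -12 -147 60; -19 -147 65; -46 -147 67; -9 -147 66; -41 -147 57; -34 -147 53; -32 -147 59; -24 -147 55; -15 -147 58; -37 -146 51; -21 -144 58; -13 -144 54; -31 -144 60; -43 -144 54; -33 -144 56; -24 -143 58; -26 -143 53; -16 -143 55; -46 -143 52; -9 -143 54; -36 -142 57; -19 -142 55; -30 -141 59; -5 -141 52; -32 -141 54; -23 -140 58; -15 -14
[... 4694 characters left out ...]
 -0.16059083] [0.04493537 0.01687912]

-220 37 1 | -215 38 1 | -205 38 2 | -200 37 1 | -195 38 1 | -190 37 1 | -155 63 5 | -150 63 6 | -145 59 13 | -140 60 8 | -135 57 5 | -130 56 8 | -125 54 4 | -120 59 5 | -115 56 3 | -110 56 6 | -105 58 8 | -100 39 4 | -95 19 3 | -90 63 10 | -85 49 21 | -80 50 19 | -75 21 4 | -70 28 8 | -65 43 1 | -60 39 8 | -55 19 4 | -50 18 1 | -45 41 2 | -40 38 1 | -35 39 1 | -30 42 1 | -25 43 1 | 0 19 5 | 5 73 10 | 10 67 16 | 15 61 27 | 20 54 29 | 25 19 5 | 30 35 5 | 35 20 8 | 40 19 3 | 45 39 3 | 50 20 4 | 55 18 5 | 60 32 2 | 65 22 8 | 70 31 2 | 80 42 4 | 85 42 1 | 90 42 3 | 95 23 17 | 100 28 37 | 105 12 11 | 
side 176 [-0.04600863 -0.16276507] [0.03131889 0.02464233]
```

```bash
cat >> h.py <<'E'
from scipy.spatial.transform import Rotation as Ro
from station import get_obs
def J2W(x,y,z): return np.r_[C+R@np.array([x,y]),z]
def W2J(p): return np.r_[(np.asarray(p[:2])-C)@R,p[2]]
def rot(o): q=o["ee_rot"]; return Ro.from_quat([q[1],q[2],q[3],q[0]])
def plan(x,y,z):
    "shift in tool axes (cm) of the present tool, and rotvec to align"
    o=get_obs(); r=rot(o); M=r.as_matrix()
    best=None
    for s in(1,-1):
        yj=np.r_[R[:,1],0]*s; t=np.c_[np.cross([0,0,-1],yj),[0,0,-1],yj]
        rv=(r.inv()*Ro.from_matrix(t)).as_rotvec()
        if best is None or np.linalg.norm(rv)<np.linalg.norm(best[0]): best=(rv,t)
    d=J2W(x,y,z)-o["tcp_pos"]
    print("t",o["time_s"],"tcp jig",np.round(W2J(o["tcp_pos"])*1000,1),"F jig",np.round(np.r_[R.T@o["wrist_force"][:2],o["wrist_force"][2]],2),"w",round(o["grip_width"],4))
    print("rotvec",np.round(best[0],3),"shift now",np.round(M.T@d*100,2),"shift after turn",np.round(best[1].T@d*100,2))
    print("tool axes in jig after turn: x",np.round(R.T@best[1][:2,0],2),"z",np.round(R.T@best[1][:2,2],2))
E
python3 - <<'E'
from h import *
from station import *
print(np.round(rot(get_obs()).as_matrix(),3), [k for k in globals() if 'pinch' in k])
print(J2W(-.025,-.1225,.056))
plan(-.025,-.115,.10)
E
```

```text
[[-0.971 -0.     0.237]
 [-0.237  0.002 -0.971]
 [-0.    -1.    -0.002]] ['pinch_z']
[ 0.54088134 -0.14401061  0.056     ]
t 0.1 tcp jig [-543.3 -349.8  204.4] F jig [-0.15 -0.13  0.14] w 0.0937
rotvec [ 0.002 -0.107 -0.   ] shift now [-49.03  10.51 -28.84] shift after turn [-51.83  10.44 -23.48]
tool axes in jig after turn: x [-1. -0.] z [-0. -1.]
```

```bash
python3 -m handwheel '[0,0,0,0.002,-0.107,0,0, -3.5,0,-1.6,0,0,0,0, -3.5,0,-1.6,0,0,0,0, -3.5,0,-1.6,0,0,0,0, -3.5,0,-1.6,0,0,0,0, -3.5,0,-1.6,0,0,0,0, -3.5,0,-1.6,0,0,0,0, -3.5,0,-1.6,0,0,0,0, -3.5,0,-1.6,0,0,0,0, -3.5,0,-1.6,0,0,0,0]'
python3 -m handwheel '[-3.4,0,-1.5,0,0,0,0, -3.4,0,-1.5,0,0,0,0, -3.4,0,-1.5,0,0,0,0, -3.4,0,-1.5,0,0,0,0, -3.4,0,-1.5,0,0,0,0, -3.3,0,-1.6,0,0,0,0, 0,0,0,0,0,0,0, 0,0,0,0,0,0,0, 0,0,0,0,0,0,0]'
python3 - <<'E'
from h import *
plan(-.025,-.115,.08)
E
```

```text
time_s: 1.1
tcp_pos: [0.3786, -0.2903, 0.2047]
ee_rot: [-0.122, 0.122, -0.696, 0.697]
wrist_force: [0.1, -0.7, 0.8]
grip_width: 0.0174
time_s: 2.0
tcp_pos: [0.5372, -0.1379, 0.2046]
ee_rot: [-0.121, 0.122, -0.696, 0.697]
wrist_force: [-0.4, -0.7, 0.1]
grip_width: 0.0007
t 2.0 tcp jig [ -26.4 -115.5  204.6] F jig [-0.61 -0.53  0.07] w 0.0007
rotvec [-0.002 -0.001  0.001] shift now [-0.15 12.46 -0.07] shift after turn [-0.14 12.46 -0.05]
tool axes in jig after turn: x [-1. -0.] z [-0. -1.]
```

```bash
python3 -m handwheel '[-0.1,3,0,0,0,0,0, 0,3,0,0,0,0,0, 0,3,0,0,0,0,0, 0,2,0,0,0,0,0, 0,1.4,0,0,0,0,0, 0,0,0,0,0,0,0, 0,0,0,0,0,0,0]'
python3 - <<'E'
from h import *
from station import *
plan(-.025,-.115,.056)
im,d=read_camera("side"); a=im[110:255,190:350]; cv2.imwrite("pics/s1.png",cv2.resize(a,None,fx=4,fy=4,interpolation=cv2.INTER_CUBIC))
im,d=read_camera("top"); a=im[130:250,190:360]; cv2.imwrite("pics/t1.png",cv2.resize(a,None,fx=4,fy=4,interpolation=cv2.INTER_CUBIC))
E
```

```text
time_s: 2.7
tcp_pos: [0.5391, -0.1379, 0.0818]
ee_rot: [-0.122, 0.121, -0.696, 0.698]
wrist_force: [0.2, 0.4, 0.1]
grip_width: 0.0006
t 2.7 tcp jig [ -24.6 -116.1   81.8] F jig [0.33 0.27 0.09] w 0.0006
rotvec [-0.003 -0.001 -0.001] shift now [ 0.04  2.58 -0.12] shift after turn [ 0.04  2.58 -0.11]
tool axes in jig after turn: x [-1. -0.] z [-0. -1.]
```

View pics/s1.png

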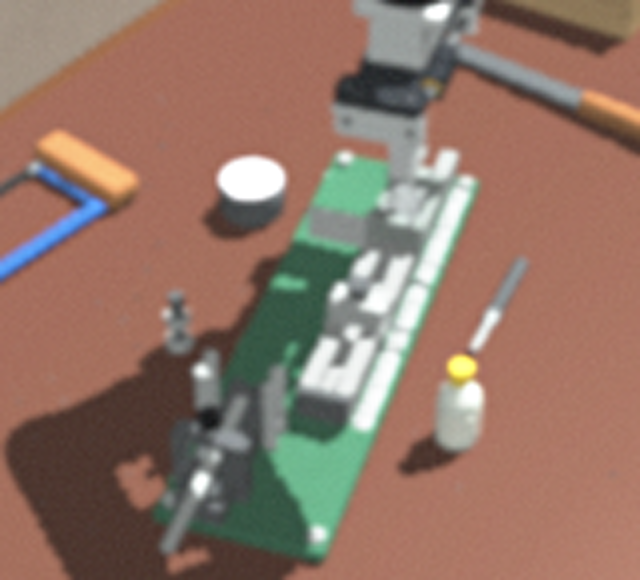

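View pics/t1.png

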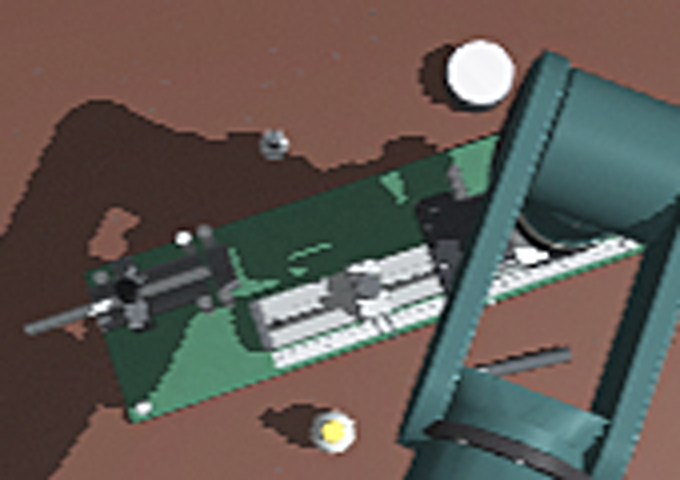

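```bash
python3 -m handwheel '[0,0.8,0,0,0,0,0, 0,0.8,0,0,0,0,0, 0,0.3,0,0,0,0,0, 0,0.1,0,0,0,0,0, 0,0,0,0,0,0,0, 0,0,0,0,0,0,0]'
python3 -m handwheel '[0,0.1,0,0,0,0,0, 0,0.1,0,0,0,0,0, 0,0,0,0,0,0,0, 0,0,0,0,0,0,0]'
python3 -m handwheel '[0,0.1,0,0,0,0,0, 0,0.1,0,0,0,0,0, 0,0,0,0,0,0,0, 0,0,0,0,0,0,0]'
```

```text
time_s: 3.4
tcp_pos: [0.5391, -0.1372, 0.0611]
ee_rot: [-0.122, 0.122, -0.696, 0.697]
wrist_force: [0.5, 0.7, -0.3]
grip_width: 0.0004
time_s: 3.8
tcp_pos: [0.5389, -0.1371, 0.0589]
ee_rot: [-0.122, 0.122, -0.696, 0.697]
wrist_force: [-0.0, 0.0, -0.3]
grip_width: 0.0003
time_s: 4.2
tcp_pos: [0.5389, -0.1372, 0.0569]
ee_rot: [-0.122, 0.122, -0.696, 0.697]
wrist_force: [0.2, 0.4, -0.3]
grip_width: 0.0001
```

Free down to 56.9 mm, so no shoulder was hit. Now pressing.

```bash
for i in 1; do python3 -m handwheel '[0,0.1,0,0,0,0,0, 0,0.1,0,0,0,0,0, 0,0,0,0,0,0,0, 0,0,0,0,0,0,0]'; done
python3 -m handwheel '[0,0.1,0,0,0,0,0, 0,0.1,0,0,0,0,0, 0,0,0,0,0,0,0, 0,0,0,0,0,0,0]'
python3 -c "
from h import *
plan(-.025,-.115,.05)"
```

```text
time_s: 4.6
tcp_pos: [0.5391, -0.1372, 0.0553]
ee_rot: [-0.122, 0.122, -0.696, 0.697]
wrist_force: [-0.1, -0.1, 2.4]
grip_width: 0.0005
time_s: 5.0
tcp_pos: [0.5391, -0.1372, 0.0536]
ee_rot: [-0.122, 0.122, -0.696, 0.697]
wrist_force: [-1.6, 0.2, 4.9]
grip_width: 0.0005
t 5.0 tcp jig [ -24.3 -115.5   53.6] F jig [-1.44  0.75  4.92] w 0.0005
rotvec [-0.002  0.    -0.   ] shift now [ 0.07  0.36 -0.05] shift after turn [ 0.07  0.36 -0.05]
tool axes in jig after turn: x [-1. -0.] z [-0. -1.]
```

```bash
python3 -m handwheel '[0,0.1,0,0,0,0,0, 0,0.1,0,0,0,0,0, 0,0,0,0,0,0,0, 0,0,0,0,0,0,0]'
python3 -m handwheel '[0,0.1,0,0,0,0,0, 0,0.05,0,0,0,0,0, 0,0,0,0,0,0,0, 0,0,0,0,0,0,0]'
```

```text
time_s: 5.4
tcp_pos: [0.5391, -0.1372, 0.0517]
ee_rot: [-0.122, 0.122, -0.696, 0.697]
wrist_force: [-2.8, 1.0, 5.7]
grip_width: 0.0003
time_s: 5.8
tcp_pos: [0.5391, -0.1372, 0.0503]
ee_rot: [-0.122, 0.122, -0.696, 0.697]
wrist_force: [-1.7, 0.9, 6.6]
grip_width: 0.0005
```

```bash
python3 -m handwheel '[0,0.1,0,0,0,0,0, 0,0,0,0,0,0,0, 0,0,0,0,0,0,0]'
python3 -c "
from h import *
plan(-.025,-.115,.05)"
```

```text
time_s: 6.1
tcp_pos: [0.5393, -0.1376, 0.0502]
ee_rot: [-0.122, 0.122, -0.695, 0.698]
wrist_force: [-2.3, 0.9, 8.5]
grip_width: 0.0002
t 6.1 tcp jig [ -24.3 -116.    50.2] F jig [-1.88  1.64  8.51] w 0.0002
rotvec [-0.004  0.    -0.001] shift now [ 0.07  0.02 -0.1 ] shift after turn [ 0.07  0.02 -0.1 ]
tool axes in jig after turn: x [-1. -0.] z [-0. -1.]
```

```bash
python3 -m handwheel '[0,0,-0.2,0,0,0,0, 0,0,-0.4,0,0,0,0, 0,0,-0.5,0,0,0,0, 0,0,-0.5,0,0,0,0, 0,0,-0.4,0,0,0,0, 0,0,0,0,0,0,0, 0,0,0,0,0,0,0]'
python3 - <<'E'
from h import *
from station import *
plan(-.025,-.095,.05)
im,d=read_camera("side"); a=im[110:255,190:350]; cv2.imwrite("pics/s2.png",cv2.resize(a,None,fx=4,fy=4,interpolation=cv2.INTER_CUBIC))
E
```

```text
time_s: 6.8
tcp_pos: [0.5327, -0.1192, 0.0502]
ee_rot: [-0.123, 0.121, -0.695, 0.698]
wrist_force: [-2.6, -0.3, 8.6]
grip_width: 0.0007
t 6.8 tcp jig [-24.3 -96.4  50.2] F jig [-2.56  0.57  8.58] w 0.0007
rotvec [-0.005  0.    -0.001] shift now [ 0.07  0.02 -0.14] shift after turn [ 0.07  0.02 -0.14]
tool axes in jig after turn: x [-1. -0.] z [-0. -1.]
```

View pics/s2.png

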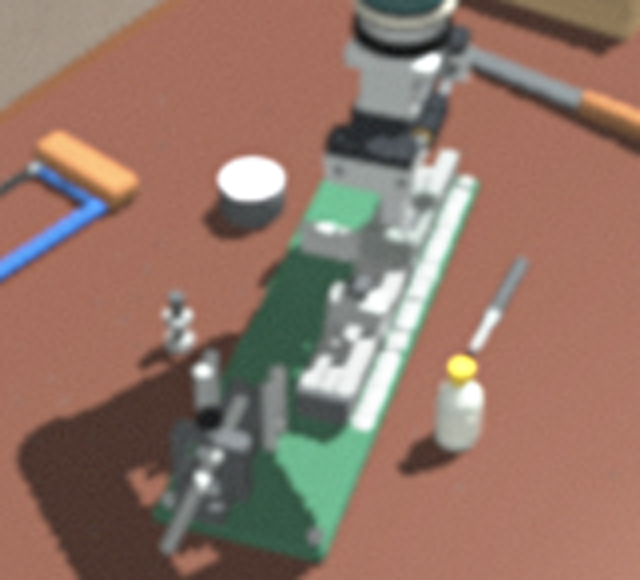

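```bash
python3 -m handwheel '[0,0,-0.3,0,0,0,0, 0,0,-0.5,0,0,0,0, 0,0,-0.6,0,0,0,0, 0,0,-0.6,0,0,0,0, 0,0,-0.6,0,0,0,0, 0,0,-0.6,0,0,0,0, 0,0,-0.5,0,0,0,0, 0,0,-0.3,0,0,0,0, 0,0,0,0,0,0,0, 0,0,0,0,0,0,0]'
python3 - <<'E'
from h import *
from station import *
plan(-.025,-.055,.05)
im,d=read_camera("side"); np.save("pics/s3.npy",d);a=im[110:255,190:350]; cv2.imwrite("pics/s3.png",cv2.resize(a,None,fx=4,fy=4,interpolation=cv2.INTER_CUBIC))
def front(d,n="side"):
    P,u,v=cloud(n,d); J=(P[:,:2]-C)@R
    s=(J[:,0]>.005)&(J[:,0]<.042)&(P[:,2]>.035)&(P[:,2]<.054)&(J[:,1]>-.15)&(J[:,1]<.06)
    # front face of blade, seen by the side camera
    return np.round(np.percentile(J[s,1],[10,50,90])*1000,1),s.sum()
def dog(d):
    P,u,v=cloud("side",d); J=(P[:,:2]-C)@R
    s=(abs(J[:,0]+.025)<.02)&(P[:,2]>.048)&(P[:,2]<.056)&(J[:,1]>.01)&(J[:,1]<.04)
    return np.round(np.percentile(J[s,1],[10,50,90])*1000,1),s.sum()
for f in("side0","s3"): print(f,front(np.load(f"pics/{f}.npy")),dog(np.load(f"pics/{f}.npy")))
E
```

```text
time_s: 7.85
tcp_pos: [0.5192, -0.0816, 0.0502]
ee_rot: [-0.123, 0.121, -0.695, 0.698]
wrist_force: [-2.3, -0.2, 9.9]
grip_width: 0.0004
t 7.85 tcp jig [-24.2 -56.5  50.2] F jig [-2.21  0.59  9.86] w 0.0004
rotvec [-0.005  0.    -0.001] shift now [ 0.08  0.02 -0.15] shift after turn [ 0.08  0.02 -0.15]
tool axes in jig after turn: x [-1. -0.] z [-0. -1.]
side0 (array([-86.2, -82.4, -80.2]), np.int64(48)) (array([15. , 17.7, 19.8]), np.int64(21))
s3 (array([-26.8, -23.5, -21.4]), np.int64(50)) (array([14.5, 17.9, 20.4]), np.int64(24))
```

View pics/s3.png

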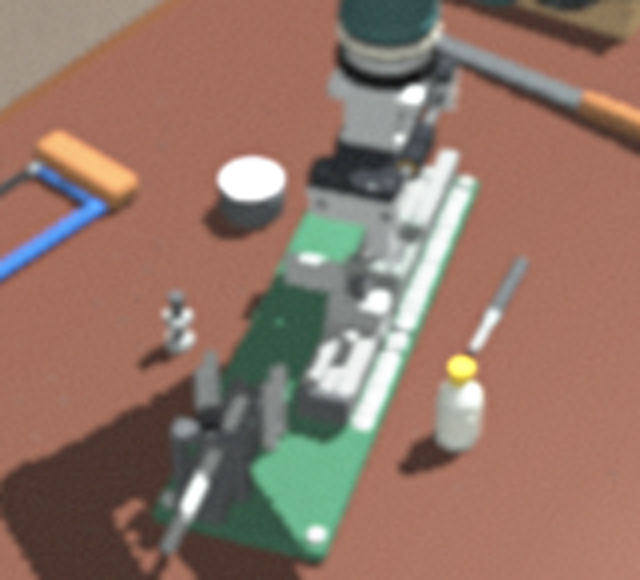

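```bash
python3 -m handwheel '[0,0,-0.2,0,0,0,0, 0,0,-0.4,0,0,0,0, 0,0,-0.4,0,0,0,0, 0,0,-0.3,0,0,0,0, 0,0,-0.2,0,0,0,0, 0,0,-0.1,0,0,0,0, 0,0,-0.1,0,0,0,0, 0,0,0,0,0,0,0]'
python3 -c "
from h import *
plan(-.025,-.039,.05)"
python3 -m handwheel '[0,0,-0.1,0,0,0,0, 0,0,-0.1,0,0,0,0, 0,0,-0.1,0,0,0,0, 0,0,0,0,0,0,0, 0,0,0,0,0,0,0]'
python3 -c "
from h import *
plan(-.025,-.036,.05)"
```

```text
time_s: 8.7
tcp_pos: [0.5136, -0.0661, 0.0502]
ee_rot: [-0.123, 0.121, -0.695, 0.698]
wrist_force: [-2.8, -1.6, 9.8]
grip_width: 0.0006
t 8.7 tcp jig [-24.2 -39.9  50.2] F jig [-3.22 -0.52  9.77] w 0.0006
rotvec [-0.006  0.    -0.001] shift now [ 0.08  0.01 -0.09] shift after turn [ 0.08  0.02 -0.09]
tool axes in jig after turn: x [-1. -0.] z [-0. -1.]
time_s: 9.2
tcp_pos: [0.5126, -0.0633, 0.0502]
ee_rot: [-0.123, 0.121, -0.695, 0.698]
wrist_force: [-1.9, -2.2, 9.4]
grip_width: 0.0003
t 9.2 tcp jig [-24.2 -37.   50.2] F jig [-2.55 -1.41  9.37] w 0.0003
rotvec [-0.006  0.    -0.001] shift now [ 0.08  0.02 -0.1 ] shift after turn [ 0.08  0.02 -0.1 ]
tool axes in jig after turn: x [-1. -0.] z [-0. -1.]
```

```bash
for k in 1; do python3 -m handwheel '[0,0,-0.1,0,0,0,0, 0,0,-0.1,0,0,0,0, 0,0,0,0,0,0,0]'; done; python3 -c "
from h import *
plan(-.025,-.034,.05)"
python3 -m handwheel '[0,0,-0.1,0,0,0,0, 0,0,-0.1,0,0,0,0, 0,0,0,0,0,0,0]'; python3 -c "
from h import *
plan(-.025,-.032,.05)"
python3 - <<'E'
from h import *
from station import *
im,d=read_camera("side"); np.save("pics/s4.npy",d)
P,u,v=cloud("side",d); J=(P[:,:2]-C)@R
s=(J[:,0]>.005)&(J[:,0]<.042)&(P[:,2]>.035)&(P[:,2]<.054)&(J[:,1]>-.15)&(J[:,1]<.06); print(np.percentile(J[s,1],[10,50,90]))
E
```

```text
time_s: 9.5
tcp_pos: [0.5123, -0.0623, 0.0502]
ee_rot: [-0.123, 0.121, -0.694, 0.699]
wrist_force: [-1.3, -4.6, 8.7]
grip_width: 0.0004
t 9.5 tcp jig [-24.2 -36.   50.2] F jig [-2.78 -3.89  8.69] w 0.0004
rotvec [-0.008  0.    -0.001] shift now [ 0.08  0.02 -0.2 ] shift after turn [ 0.08  0.02 -0.2 ]
tool axes in jig after turn: x [-1. -0.] z [-0. -1.]
time_s: 9.8
tcp_pos: [0.5122, -0.0608, 0.0502]
ee_rot: [-0.123, 0.12, -0.694, 0.699]
wrist_force: [-0.7, -4.4, 7.1]
grip_width: 0.0006
t 9.8 tcp jig [-23.7 -34.5  50.2] F jig [-2.13 -3.95  7.15] w 0.0006
rotvec [-0.009  0.    -0.002] shift now [ 0.13  0.02 -0.26] shift after turn [ 0.13  0.02 -0.25]
tool axes in jig after turn: x [-1. -0.] z [-0. -1.]
[-0.00663553 -0.00325634 -0.000926  ]
```

```bash
python3 -m handwheel '[0,0,-0.1,0,0,0,0, 0,0,0,0,0,0,0, 0,0,0,0,0,0,0]'; python3 -c "
from h import *
plan(-.025,-.032,.05)"
python3 -m handwheel '[0,-0.1,0,0,0,0,0, 0,-0.1,0,0,0,0,0, 0,-0.1,0,0,0,0,0, 0,-0.1,0,0,0,0,0, 0,-0.1,0,0,0,0,0, 0,-0.1,0,0,0,0,0, 0,-0.1,0,0,0,0,0, 0,-0.1,0,0,0,0,0, 0,-0.2,0,0,0,0,0, 0,0,0,0,0,0,0]'
python3 -c "
from h import *
plan(-.025,-.032,.05)"
```

```text
time_s: 10.15
tcp_pos: [0.5121, -0.0598, 0.0502]
ee_rot: [-0.123, 0.12, -0.694, 0.699]
wrist_force: [1.0, -4.7, 6.2]
grip_width: 0.0006
t 10.15 tcp jig [-23.5 -33.5  50.2] F jig [-0.66 -4.8   6.15] w 0.0006
rotvec [-0.009 -0.    -0.003] shift now [ 0.15  0.02 -0.15] shift after turn [ 0.15  0.02 -0.15]
tool axes in jig after turn: x [-1. -0.] z [-0. -1.]
time_s: 11.15
tcp_pos: [0.5091, -0.0566, 0.0575]
ee_rot: [-0.121, 0.123, -0.696, 0.697]
wrist_force: [-0.5, 0.2, 0.6]
grip_width: 0.0004
t 11.15 tcp jig [-25.2 -29.5  57.5] F jig [-0.43  0.36  0.64] w 0.0004
rotvec [-0.     0.001  0.002] shift now [-0.02  0.75  0.25] shift after turn [-0.02  0.75  0.25]
tool axes in jig after turn: x [-1. -0.] z [-0. -1.]
```

```bash
python3 -m handwheel '[0,0,0.2,0,0,0,0, 0,-0.3,0.2,0,0,0,0, 0,-0.8,0,0,0,0,0, 0,-2,0,0,0,0,0, 0,-3,0,0,0,0,0, 0,-3,0,0,0,0,0, 0,-3,0,0,0,0,0, 0,-3,0,0,0,0,0, 0,0,0,0,0,0,0]'
python3 -m handwheel '[3,0,2,0,0,0,0, 4,0,3,0,0,0,0, 4,0,3,0,0,0,0, 4,0,3,0,0,0,0, 4,0,3,0,0,0,0, 4,0,3,0,0,0,0, 3,0,2,0,0,0,0, 0,0,0,0,0,0,0, 0,0,0,0,0,0,0, 0,0,0,0,0,0,0]'
python3 - <<'E'
from h import *
from station import *
for n in("top","side"):
    im,d=read_camera(n); np.save(f"pics/{n}5.npy",d); cv2.imwrite(f"pics/{n}5.png",im)
    a=im[130:250,190:360] if n=="top" else im[110:255,190:350]
    cv2.imwrite(f"pics/{n}5c.png",cv2.resize(a,None,fx=4,fy=4,interpolation=cv2.INTER_CUBIC))
    P,u,v=cloud(n,d); J=(P[:,:2]-C)@R
    for y0 in range(-100,35,3):
        s=(abs(J[:,0]+.04)<.007)&(abs(J[:,1]-y0/1000)<.0015)&(P[:,2]<.12)
        s2=(abs(J[:,0]+.025)<.009)&(abs(J[:,1]-y0/1000)<.0015)&(P[:,2]<.12)
        if s.any(): print(y0,int(1000*np.median(P[s,2])),int(1000*np.median(P[s2,2])) if s2.any() else '',end=' | ')
    print()
    s=(J[:,0]>.005)&(J[:,0]<.042)&(P[:,2]>.035)&(P[:,2]<.062)&(J[:,1]>-.15)&(J[:,1]<.06); print(n,np.percentile(J[s,1],[10,50,90]))
    D0=np.load(f"pics/{n}0.npy"); P0,_,_=cloud(n,D0); J0=(P0[:,:2]-C)@R
    f=lambda J,P:np.percentile(J[(abs(J[:,0]+.025)<.02)&(P[:,2]>.05)&(P[:,2]<.06)&(J[:,1]>.01)&(J[:,1]<.04),1],[25,50,75])
    print("dog",f(J0,P0),f(J,P))
o=get_obs(); print(o["time_s"],o["wrist_force"],o["tcp_pos"])
E
```

```text
time_s: 12.05
tcp_pos: [0.5139, -0.0612, 0.2155]
ee_rot: [-0.126, 0.118, -0.694, 0.699]
wrist_force: [-0.0, 0.1, 0.4]
grip_width: 0.0005
time_s: 13.05
tcp_pos: [0.3318, -0.3268, 0.2092]
ee_rot: [-0.123, 0.122, -0.696, 0.697]
wrist_force: [0.1, 0.0, 1.0]
grip_width: 0.0003
-100 41 21 | -97 38 23 | -94 40 19 | -91 40 18 | -88 42 42 | -85 39 40 | -82 63 62 | -79 64 65 | -76 63 61 | -73 66 63 | -70 65 62 | -67 49 54 | -64 53 56 | -61 49 57 | -58 50 53 | -55 48 57 | -52 58 56 | -49 53 55 | -46 53 56 | -43 51 55 | -40 55 55 | -37 48 58 | -34 53 55 | -31 54 57 | -28 51 58 | -25 52 58 | -22 49 55 | -19 64 60 | -16 63 65 | -13 66 66 | -10 65 67 | -7 66 67 | -4 62 64 | -1 63 79 | 2 62 79 | 5 64 79 | 8 61 76 | 11 65 79 | 14 61 68 | 17 45 47 | 20 41 21 | 23 38 21 | 26 38 19 | 29 41 19 | 32 40 18 | 
top [-0.0123954  -0.00880875 -0.00553154]
dog [0.01654505 0.0166234  0.01676172] [0.01174244 0.01336035 0.01497827]
-100 28  | -97 17  | -94 35  | -91 31  | -88 14  | -85 35  | -82 12 61 | -79 64 62 | -76 37 64 | -73 50 65 | -70 63 62 | -67 53 59 | -64 48 62 | -61 45 56 | -58 31 56 | -55 52 55 | -52 44 54 | -49 41 56 | -46 51 54 | -43 40 56 | -40 46 56 | -37 43 55 | -34 49 58 | -31 50 56 | -28 38 57 | -25 33 56 | -22 15 58 | -19 30 59 | -16 43  | -13 64 67 | -10 64 65 | -7 59  | -4 48 65 | -1 59  | 2 60 62 | 5 49 73 | 8 58 19 | 11 61 73 | 14 52 64 | 17 45 59 | 20 46 52 | 23 39 19 | 26 25 19 | 29 34 41 | 32 41 19 | 
side [-0.00782061 -0.0042491  -0.00144747]
dog [0.01651766 0.01781205 0.01871713] [0.01694982 0.01887273 0.01999705]
13.15 [-0.06405662  1.08264124  0.64344973] [ 0.3321633  -0.32660386  0.20952841]
```

View pics/top5c.png

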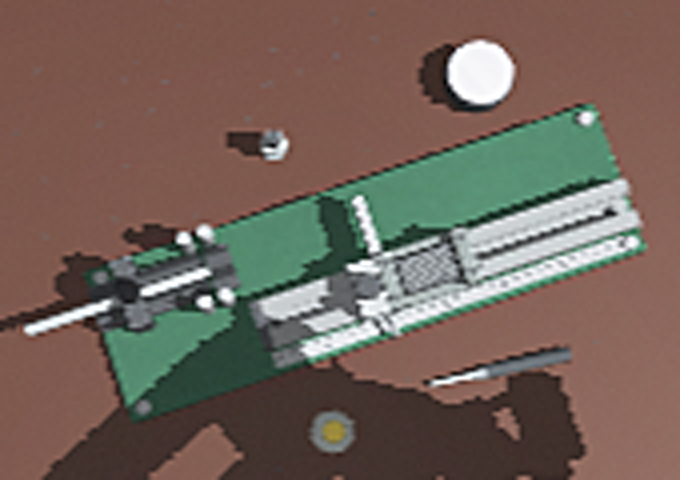

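View pics/side5c.png

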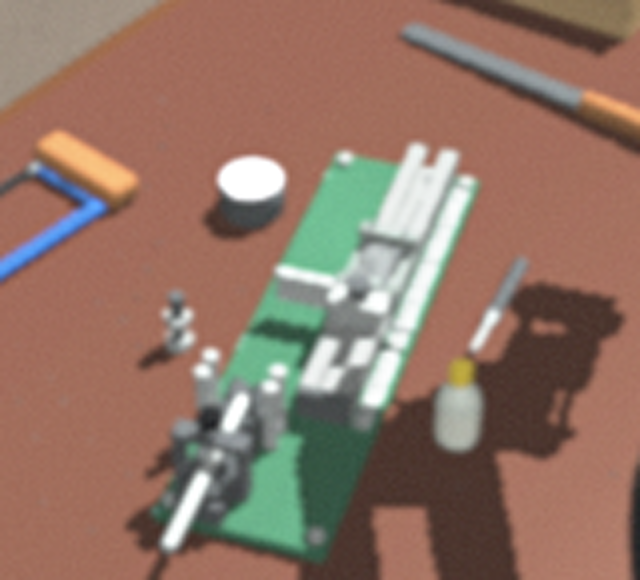

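```bash
python3 - <<'E'
from h import *
for f in("side0","s3","s4","side5"):
    P,u,v=cloud("side",np.load(f"pics/{f}.npy")); J=(P[:,:2]-C)@R
    s=(J[:,0]>.005)&(J[:,0]<.042)&(P[:,2]>.035)&(P[:,2]<.054)&(J[:,1]>-.15)&(J[:,1]<.06); print(f,np.round(np.percentile(J[s,1],[10,50,90])*1000,1),J[s,1].mean()*1000)
# dog back top edge & screw: z 57..66 extents, top camera
for f in("top0","top5"):
    P,u,v=cloud("top",np.load(f"pics/{f}.npy")); J=(P[:,:2]-C)@R
    s=(abs(J[:,0]+.025)<.022)&(J[:,1]>-.01)&(J[:,1]<.05)
    t=s&(P[:,2]>.070); h=s&(P[:,2]>.057)
    print(f,"screw",np.round(J[t].mean(0)*1000,1),t.sum(),"dog max y",np.sort(J[h,1])[-6:]*1000)
E
```

```text
side0 [-86.2 -82.4 -80.2] -82.92701324429164
s3 [-26.8 -23.5 -21.4] -23.78239698883431
s4 [-6.6 -3.3 -0.9] -3.4489438397013794
side5 [-6.  -3.3 -1.1] -3.4271786438555156
top0 screw [-25.3   5.9] 33 dog max y [15.763895   16.18108593 16.3879736  16.41055211 16.52584537 16.87912222]
top5 screw [-25.5   5.9] 35 dog max y [15.86872433 16.35175625 16.51806278 16.5652058  16.6195513  16.7638681 ]
```

The slide stayed where it butted against the dog (−3.4 mm in both readings), the dog has not moved, and the pad is up at 56 mm. Handing in.

```bash
python3 -c "
from station import *
print(close_job())"
```

```text
the job is handed in; nothing more can be done
None
```

I pressed the pad to its bottom with the shut fingertips (tip at 50.2 mm, 8.5 N). Keeping it pressed, I pushed the slide about 79 mm along the rail until it butted against the dog. I then let the pad come up, backed off, took the hand clear and handed the job in at about 13 s of the 38 s. `close_job()` gave no verdict.

**What my last checks showed:**
- **At the dog:** the sideways force rose from about 1.4 N to 4–5 N, and the blade's travel matched the gap I had measured beforehand.
- **Slide held:** the blade front was at jig y −3.4 mm both while pressed and after release, and no gap showed in the depth readings. Those readings are 2.5–3 mm apart, so they cannot rule out a gap under 2 mm; the force rise and the matching travel are better evidence of contact.
- **Pad up:** the pad's top read about 56 mm, its up height.
- **Dog unmoved:** the thumb screw's centre was unchanged at y = 5.9 mm, and the dog's back edge agreed to about 0.2 mm. Two coarser estimates of the dog's back face shifted: −3 mm in the top view, from samples mixed with its edge, and +1 mm in the side view. I gave these less weight.
- **Other things:** the rod, oiler, tin, punch and bolt looked in place in the last views. I did not measure them, and I did not check the hammer or the whole file in those views.

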